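Lay out the buffers for a three-point pH calibration

TASK

Set the bench up for a three-point pH calibration: clear the white rinse beaker off the stirrer and stand it in the middle of the steel drip tray, and stand the yellow-capped buffer bottle in the middle of the stirrer's plate. Stand the red-capped bottle on the bench to the left of the stirrer and the blue-capped one to its right (as you see them facing the stirrer's control panel from the robot's side), each square across from the middle of the plate and about 25 mm clear of the stirrer's side. Everything stays upright, and the green-capped storage bottle is not wanted: leave it where it stands.

Things in the scene. Friction and masses are not known exactly. Their poses are not given: they have to be found in the camera images.
- stirrer: magnetic stirrer, fixed: light grey case, round aluminium plate 112 mm wide, its top 54 mm above the bench. Origin on the bench under the plate's middle; x away from its control panel, y to its left facing the panel, z up. Case 42 mm high, sides at y = -65 and +65 mm, from x = -105 mm (low dark sloping panel with knob, robot's side) to +65 mm. Turned up to 0.2 rad
- drip_tray: shallow stainless-steel tray, fixed on the bench, 120 mm (its x) by 150 mm (its y), walls 18 mm high with a 6 mm round bead along the rim (its top at 21 mm), flat floor 3 mm above the bench. Origin under its middle, on the bench; z up.
- beaker: white plastic rinse beaker, open cylinder 50 mm in diameter, 70 mm high, wall 2.5 mm, 40 g, with a small spout; at the start it stands on the stirrer's plate. Origin at the centre of its underside, z up.
- yellow_bottle: closed white bottle, yellow label band, yellow cap. Body 44 mm in diameter up to 50 mm, shoulder from 50 to 66 mm (31 mm wide at 61 mm), screw cap 34 mm in diameter from 66 to 90 mm above the underside; about 75 g. Can be gripped by the cap. Origin at the centre of its underside, z up
- red_bottle: the same bottle with red label band and red cap; origin at the centre of its underside, z up
- blue_bottle: the same bottle with blue label band and blue cap; origin at the centre of its underside, z up
- green_bottle: the same bottle with green label band and green cap (electrode storage solution): not to be moved; origin at the centre of its underside, z up

How it is judged:
By the outcome, as a careful person would: the job done as asked, in the order asked, and still so for the second after the job is handed in, with the robot touching nothing.
It also fails if it takes over 102 s, if anything falls off the work surface, if the arm or the gripper's body presses on something with over 40 N, if the wrist force passes 120 N, or if a joint passes its speed limit or range.

ROBOT

A 6-joint arm with a two-finger parallel gripper is mounted at the origin on the work surface. World frame = base frame: x ahead of the robot, y to its left, z up, the work surface at z = 0. Lengths are in m, angles in rad, forces in N, time in s.
With the tool pointing down it reaches from about 0.3 to 0.85 m from the base axis. Payload 5.4 kg.
Tool frame: the origin (TCP) lies at the very end of the fingers, on their centre line; the grasp point (between the pads) lies 19 mm behind it; z points along the fingers, y is the line along which they close (so a half turn about z gives the same grasp; the last joint's range is limited). The gripper opens to 85 mm and grips with 20 to 120 N. Pads are 22 mm wide; open, the fingers measure 114 mm over their backs; the gripper's body (76 mm by 85 mm) begins 54 mm behind the grasp point. The pads swing forward as they close: fully open they stand 13 mm farther back than shut.
Start: joints at [-1.354, 0.158, 1.597, -0, 1.386, -0.21], TCP at [0.238, -0.523, 0.231] pointing down, gripper open.
Joint ranges: [-2.91, 2.91], [-0.94, 2.29], [0.18, 2.7], [-1.29, 4.43], [0.17, 2.64], [-3, 3]. Speed limits (rad/s): [2.57, 2.57, 3.14, 3.14, 3.14, 3.14].

INTERFACE

Orientations are given as a unit quaternion [w, x, y, z].
In Python, from workcell import arm gives the robot as it stands.
- The arm moves only by the shell command python3 -m creep 'ROWS'. ROWS is JSON, a list of rows, each a list of 3 entries, a list of its own where there are three numbers: the shift along the tool's x, y, z in mm, then the turn, a rotation vector about the tool's x, y, z in rad, then the finger opening in mm, from 0 to 85.4. A call has 1 to 12 rows; each row shifts and turns the commanded pose from where the row before left it, along the tool's axes as they then stand; what a row does not reach is not made up. A row lasts 1/8 s, in which the tool goes at most 62.5 mm and 10.7 degrees, less where a joint would pass 70% of its speed; a pose out of reach is approached as far as the arm can. A call with a gripper value outside its range is refused whole. The fingers move at their own pace and stop on an object; the grip force is fixed at half the most. Time passes only in rows, so rows that do not move let the fingers close. It gives the time, the measured TCP pose, the force, the opening and the grip force at its end, in the units of the state.
- arm.observe(): the state, without advancing time (a new reading comes with each control period).
- arm.camera(name): name is "scene" or "top" or "wrist"; returns a dict with "img" (400x640x3 uint8, blue, green, red), "intrinsics" (3x3 intrinsics, pixels), "world_from_camera" (4x4, takes a point from camera to world coordinates). Camera axes: x right, y down, z forward; pixel columns grow to the right and rows downward; lengths in m; the calibration is good to about 2 mm. A picture is of the moment at which its call begins. There is no depth.
- arm.close_job(): hands the job in; it is judged then, once.
The state is a dict: "t": time; "q": joint angles; "joint_vel": joint speeds; "effort": joint torques, N m; "ee_pos": TCP position; "orientation": TCP orientation; "ft_force": force on the tool from outside, world axes, zero at the start; "wrist_torque": the same for the moment, N m; "width": opening from 0.0 (shut) to 1.0 (fully open); "gripper_force": force on a finger pad.
Only numpy, scipy, OpenCV 4.12 (cv2) and the standard library are available. Lean on these libraries where they do the work, as an engineer would, in place of code of your own. Each camera call takes 0.05 s, during which the arm holds its last target. There are 200 camera calls.

## Working session

There is one attempt and no reset: what is moved stays moved. The work goes in short steps, Python scripts to look and compute and a shell command to move; the robot and the scene stay as the last step left them, time stands still between calls to the robot, and variables do not carry over. Pictures are saved under pics/ and viewed, at most 14 in all, crops included, and the job is handed in when it is done.

```bash
mkdir -p pics; ls
python3 - <<'E'
from workcell import arm
import cv2,pickle
d={}
for n in("scene","top"):
    c=arm.camera(n);d[n]=c;cv2.imwrite(f"pics/{n}0.png",c["img"]);print(n,c["intrinsics"],c["world_from_camera"])
pickle.dump(d,open("cam0.pkl","wb"))
print(arm.observe())
E
```

```text
pics
scene [[386.01830189   0.         313.94448844]
 [  0.         386.01830189 200.42391253]
 [  0.           0.           1.        ]] [[-0.6347082   0.44597276 -0.63107353  0.96256217]
 [ 0.77255557  0.38461926 -0.50519888  0.32760566]
 [ 0.0174181  -0.80819324 -0.58865974  0.44293251]
 [ 0.          0.          0.          1.        ]]
top [[494.16421234   0.         320.44415573]
 [  0.         494.16421234 201.16687026]
 [  0.           0.           1.        ]] [[-0.02511685 -0.99646421  0.08017622  0.48337985]
 [-0.99954567  0.0236958  -0.01862677  0.00867749]
 [ 0.01666107 -0.08060764 -0.99660665  0.90690564]
 [ 0.          0.          0.          1.        ]]
{'t': 0.1, 'q': array([-1.35405850e+00,  1.58971242e-01,  1.59811480e+00,  9.94648878e-06,
        1.38624099e+00, -2.10080290e-01]), 'joint_vel': array([ 4.98127411e-04, -3.56596024e-03, -1.67894391e-03,  7.67927416e-05,
        9.50295930e-04,  6.94297825e-04]), 'effort': array([-9.83350365e-04, -3.96990108e+01, -3.32338500e+01, -2.39508872e-04,
        4.21590521e-03,  2.58194899e-05]), 'ee_pos': array([ 0.23790848, -0.52286485,  0.23041943]), 'orientation': array([-8.67202450e-04,  9.77314408e-01,  2.11791871e-01,  2.00129598e-06]), 'ft_force': array([ 0.25595586, -0.4051651 ,  0.48476834]), 'wrist_torque': array([ 0.00166379,  0.00662137, -0.0243402 ]), 'gripper_force': 0.0, 'width': 1.0000827667554215}
```

View pics/top0.png

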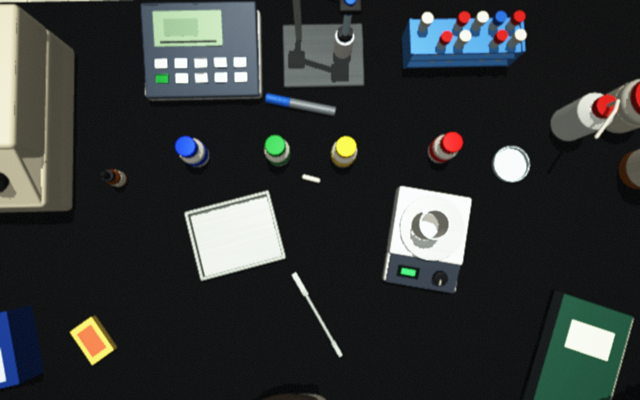

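View pics/scene0.png

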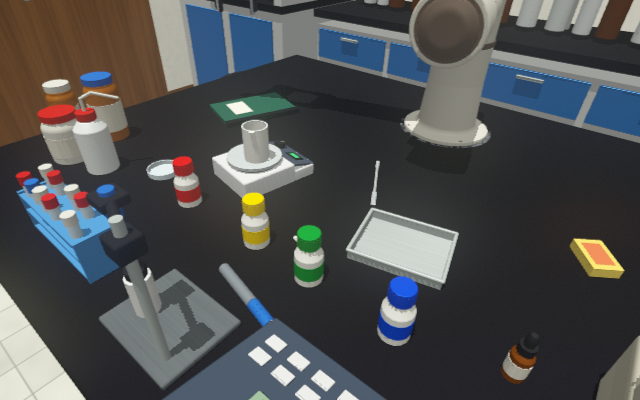

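Top view: bottle caps blue (187,146), green (275,144), yellow (345,145) and red (451,142). The tray is around (235,235), the stirrer plate around (431,227) with the beaker on it, the panel faces the robot (down), and the dish is at (511,163). The scene view agrees. Next I measure the caps and enlarge the tray and stirrer.

```bash
cat > h.py <<'E'
import numpy as np,cv2,pickle
from scipy.optimize import least_squares
def proj(c,P):
    T=np.linalg.inv(c["world_from_camera"]);P=np.atleast_2d(P)@T[:3,:3].T+T[:3,3]
    p=P@c["intrinsics"].T;return p[:,:2]/p[:,2:]
def unproj(c,uv,z):
    d=c["world_from_camera"][:3,:3]@np.linalg.inv(c["intrinsics"])@np.array([uv[0],uv[1],1.])
    o=c["world_from_camera"][:3,3];return o+d*(z-o[2])/d[2]
A=np.linspace(0,2*np.pi,60,endpoint=False)
def ring(x,y,z,r):return np.c_[x+r*np.cos(A),y+r*np.sin(A),z+0*A]
HUE={'red':(0,8),'yellow':(22,38),'green':(50,75),'blue':(108,128)}
def mask(img,col):
    h=cv2.cvtColor(img,cv2.COLOR_BGR2HSV);a,b=HUE[col]
    m=cv2.inRange(h,(a,130,60),(b,255,255))
    if col=='red':m|=cv2.inRange(h,(172,130,60),(180,255,255))
    return m
def blob(m,near):
    n,l,s,c=cv2.connectedComponentsWithStats(m)
    i=[i for i in range(1,n) if s[i,4]>60];i=min(i,key=lambda i:np.hypot(*(c[i]-near)));return c[i],s[i]
def cen(c,x,y,z0):
    h=cv2.convexHull(proj(c,np.r_[ring(x,y,z0+.066,.017),ring(x,y,z0+.090,.017)]).astype(np.float32))
    M=cv2.moments(h);return np.array([M['m10']/M['m00'],M['m01']/M['m00']]),M['m00']
def fitcap(c,col,near,z0=0.):
    p,s=blob(mask(c["img"],col),near)
    g=unproj(c,p,z0+.08)[:2]
    r=least_squares(lambda q:cen(c,*q,z0)[0]-p,g,diff_step=1e-4);return r.x,s[4],cen(c,*r.x,z0)[1]
E
python3 - <<'E'
from h import *
d=pickle.load(open("cam0.pkl","rb"))
near={'top':dict(blue=(187,146),green=(275,144),yellow=(345,145),red=(451,142)),'scene':dict(blue=(403,293),green=(309,239),yellow=(253,204),red=(182,167))}
for n in near:
    for k in near[n]:
        x,a,b=fitcap(d[n],k,near[n][k]);print(n,k,x.round(4),a,b)
t=d['top']['img']
a=cv2.resize(t[180:290,175:295],None,fx=3.3,fy=3.3,interpolation=cv2.INTER_CUBIC)
b=cv2.resize(t[180:290,370:490],None,fx=3.3,fy=3.3,interpolation=cv2.INTER_CUBIC)
cv2.imwrite("pics/z.png",np.hstack([a,b]))
E
```

```text
top blue [0.6489 0.2188] 400 406.3666232085088
top green [0.6479 0.0685] 358 371.21360572241247
top yellow [ 0.6426 -0.0519] 377 367.18363982555456
top red [ 0.6458 -0.2328] 407 402.4778543408029
scene blue [0.6473 0.216 ] 838 866.2162209837697
scene green [0.6455 0.0658] 559 606.4723107947502
scene yellow [ 0.6411 -0.0527] 465 484.4247022160562
scene red [ 0.6436 -0.2338] 351 373.07679512316827
```

View pics/z.png

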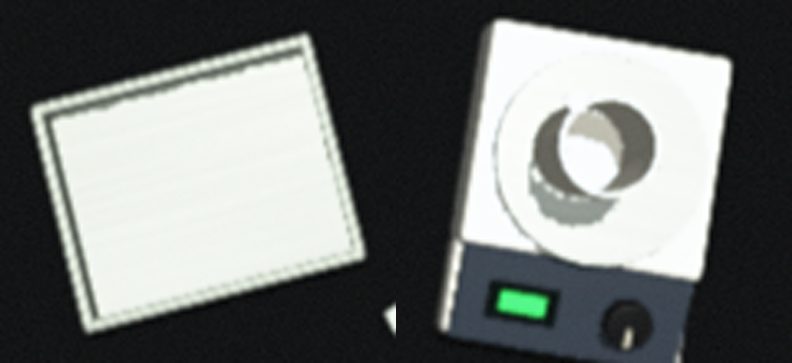

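Run:
```python
from h import *
d=pickle.load(open("cam0.pkl","rb"));t=d['top']
# tray
def rect(c,box,thr,z):
    x0,y0,x1,y1=box;m=np.zeros(c['img'].shape[:2],np.uint8);m[y0:y1,x0:x1]=(c['img'][y0:y1,x0:x1].min(2)>thr)*255
    m=cv2.morphologyEx(m,cv2.MORPH_OPEN,np.ones((5,5)))
    h=cv2.convexHull(cv2.findNonZero(m));q=cv2.approxPolyN(h,4)if hasattr(cv2,'approxPolyN') else cv2.boxPoints(cv2.minAreaRect(h))
    return q.reshape(-1,2),np.array([unproj(c,p,z) for p in q.reshape(-1,2)])[:,:2]
q,T=rect(t,(175,180,292,290),70,.018);print(q,T.round(4),T.mean(0),[np.hypot(*(T[i]-T[i-1])).round(4) for i in range(4)])
e=[T[i]-T[i-1] for i in range(4)];print([np.arctan2(v[1],v[0]).round(3) for v in e])
# stirrer
pk=np.array([(400,186),(471.5,198.2)]);W=np.array([unproj(t,p,.042) for p in pk])[:,:2]
print('back corners',W,np.hypot(*(W[0]-W[1])))
pl=unproj(t,(433,228.5),.054)[:2];print('plate',pl)
def res(s):
    R=np.array([[np.cos(s[2]),-np.sin(s[2])],[np.sin(s[2]),np.cos(s[2])]])
    return np.r_[(s[:2]+np.array([[.065,.065],[.065,-.065]])@R.T-W).ravel(),s[:2]-pl]
r=least_squares(res,[*pl,0]);print('stirrer',r.x.round(4),r.fun.round(4))
print('beaker scene',unproj(d['scene'],(255.5,127),.124))
a=cv2.resize(d['scene']['img'][100:220,195:335],None,fx=4,fy=4,interpolation=cv2.INTER_CUBIC)
x,y,w=r.x;c,s=np.cos(w),np.sin(w)
L=lambda P:np.array([[x+c*p[0]-s*p[1],y+s*p[0]+c*p[1],p[2]] for p in P])
sc=proj(d['scene'],np.r_[ring(x,y,.054,.056),L([(.065,.065,.042),(.065,-.065,.042),(.065,.065,0),(.065,-.065,0)])])
for p in sc: cv2.circle(a,tuple(int(v) for v in ((p+.5-[195,100])*4)),1,(0,0,255),-1)
cv2.imwrite('pics/z2.png',a)
```

```text
[[200 281]
 [183 211]
 [268 189]
 [286 258]] [[0.4179 0.2093]
 [0.5431 0.239 ]
 [0.5792 0.0862]
 [0.4545 0.0561]] [0.49866617 0.14766353] [np.float64(0.1575), np.float64(0.1286), np.float64(0.157), np.float64(0.1282)]
[np.float64(1.806), np.float64(0.233), np.float64(-1.339), np.float64(-2.905)]
back corners [[ 0.57647513 -0.14858497]
 [ 0.551873   -0.27435862]] 0.1281572299967541
plate [ 0.49991942 -0.2008416 ]
stirrer [ 0.5002 -0.1999 -0.1858] [-0.0004  0.0005  0.0002 -0.0015  0.0002  0.0009]
beaker scene [ 0.51080603 -0.17919462  0.124     ]
```

View pics/z2.png

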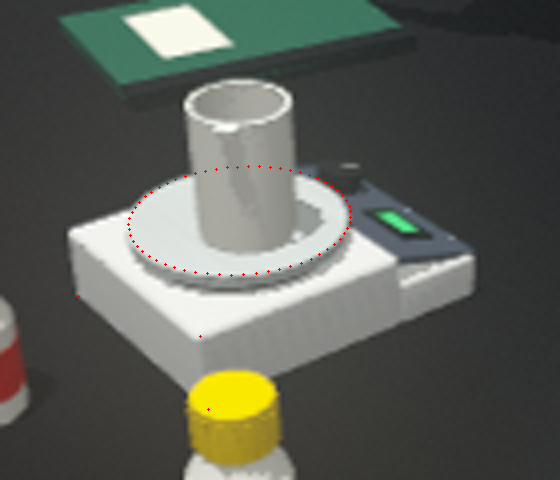

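The overlay of the fitted stirrer pose (0.500, -0.200, yaw -0.186) agrees with the scene picture. In that crop the beaker rim is centred at (240,103) and its base at (247,235). The tray is at (0.499, 0.148), yaw 0.233. Next I move above the stirrer, with the tool's x along world x.

```bash
python3 -m creep '[[[0,0,0],[0,0,0.18],85],[[0,0,0],[0,0,0.18],85],[[0,0,0],[0,0,0.067],85],[[31,-41,0],[0,0,0],85],[[31,-41,0],[0,0,0],85],[[31,-41,0],[0,0,0],85],[[31,-41,0],[0,0,0],85],[[31,-41,0],[0,0,0],85],[[31,-41,0],[0,0,0],85],[[31,-41,0],[0,0,0],85],[[31,-41,0],[0,0,0],85]]'
python3 - <<'E'
from h import *
from workcell import arm
s=arm.observe();print(s['t'],s['ee_pos'],s['orientation'],s['q'])
c=arm.camera('wrist');cv2.imwrite('pics/w1.png',c['img']);pickle.dump(c,open('w1.pkl','wb'))
print(c['world_from_camera'].round(3))
d=pickle.load(open("cam0.pkl","rb"))['scene']
print(unproj(d,(254.5,125.3),.124),unproj(d,(256.3,158.3),.054))
E
```

```text
t: 1.48
ee_pos: [0.4867, -0.1938, 0.2309]
orientation: [-0.0, 1.0, -0.0, -0.0]
ft_force: [0.5, -0.6, -0.3]
width: 0.997
gripper_force: 0.0
1.475 [ 0.48667106 -0.19383822  0.23093996] [-1.23129622e-04  9.99999960e-01 -1.28784756e-04 -2.20532793e-04] [-6.09932558e-01  2.60861927e-02  1.73941128e+00 -5.16994080e-05
  1.37659779e+00  9.61131328e-01]
[[ 0.    -0.945 -0.326  0.571]
 [-1.    -0.     0.    -0.194]
 [-0.     0.326 -0.945  0.374]
 [ 0.     0.     0.     1.   ]]
[ 0.50691367 -0.18601276  0.124     ] [ 0.510318   -0.18461599  0.054     ]
```

View pics/w1.png

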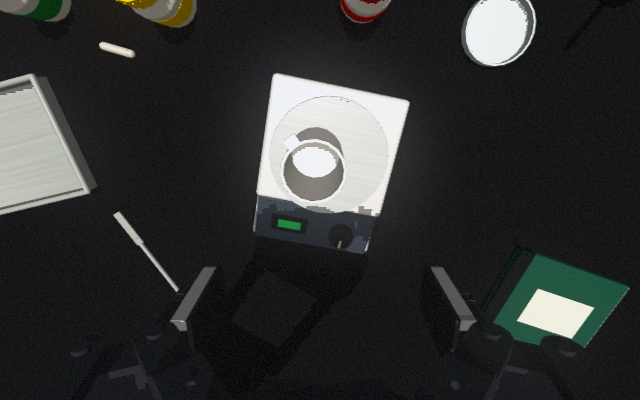

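The wrist view shows the rim ring centred at about (314,171), with the spout at (291,143). The plate is centred at about (330,154).

Run:
```python
from h import *
c=pickle.load(open('w1.pkl','rb'))
print(unproj(c,(314,171),.124),unproj(c,(330,154),.054))
img=c['img'].copy()
p=unproj(c,(314,171),.124)
for P,col in((ring(*p[:2],.124,.025),(0,0,255)),(ring(.5002,-.1999,.054,.056),(0,255,0)),(ring(*p[:2],.054,.025),(255,0,0))):
    for q in proj(c,P): img[int(q[1]+.5),int(q[0]+.5)]=col
cv2.imwrite('pics/w1o.png',cv2.resize(img[60:260,230:420],None,fx=3,fy=3,interpolation=cv2.INTER_NEAREST))
```

```text
[ 0.50622439 -0.18722799  0.124     ] [ 0.50452219 -0.20047374  0.054     ]
```

View pics/w1o.png

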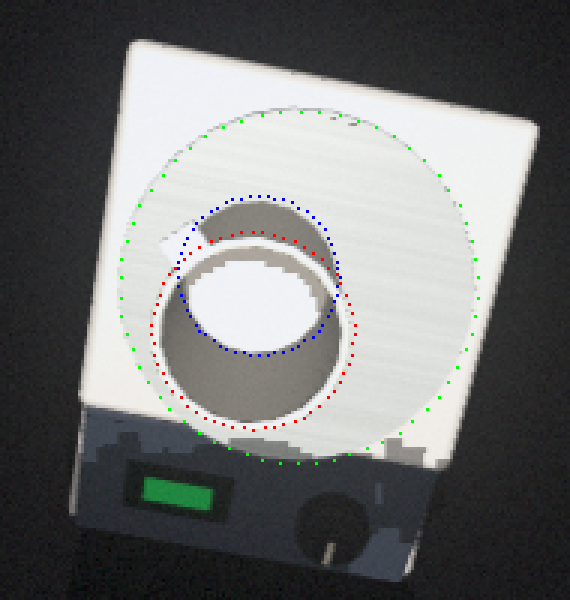

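```bash
python3 -m creep '[[[20,-7.3,0],[0,0,0],85],[[0,0,20],[0,0,-0.15],85],[[0,0,40],[0,0,-0.08],85],[[0,0,45],[0,0,0],85],[[0,0,35],[0,0,0],85],[[0,0,10],[0,0,0],85],[[0,0,0],[0,0,0],85]]'; python3 -m creep '[[[0,0,0],[0,0,0],40],[[0,0,0],[0,0,0],40],[[0,0,0],[0,0,0],40],[[0,0,0],[0,0,0],40],[[0,0,0],[0,0,0],40],[[0,0,0],[0,0,0],40]]'
```

```text
t: 2.4
ee_pos: [0.506, -0.1882, 0.0814]
orientation: [-0.0, 0.993, 0.115, -0.0]
ft_force: [-0.4, 0.2, 0.8]
width: 0.989
gripper_force: 0.0
t: 3.15
ee_pos: [0.5073, -0.189, 0.0831]
orientation: [0.001, 0.993, 0.115, 0.001]
ft_force: [-1.0, -0.3, 7.0]
width: 0.562
gripper_force: 62.2
```

```bash
python3 -m creep '[[[0,0,-20],[0,0,0],40],[[0,0,-40],[0,0,0],40],[[6.6,-29.7,0],[0,0,0],40],[[10,-50,0],[0,0,0],40],[[10,-50,0],[0,0,0],40],[[10,-50,0],[0,0,0],40],[[10,-50,0],[0,0,0],40],[[10,-50,0],[0,0,0],40],[[7,-30,0],[0,0,0],40],[[5,-20,0],[0,0,0],40],[[0,0,20],[0,0,0],40],[[0,0,0],[0,0,0],40]]'
python3 - <<'E'
from h import *
from workcell import arm
s=arm.observe();print(s['ee_pos'],s['width'])
c=arm.camera('wrist');pickle.dump(c,open('w2.pkl','wb'))
i=c['img'].copy()
for q in proj(c,np.r_[ring(s['ee_pos'][0],s['ee_pos'][1],s['ee_pos'][2]+.041,.025),ring(.4987,.1477,.003,.01)]): i[int(q[1]+.5)%400,int(q[0]+.5)%640]=(0,0,255)
cv2.imwrite('pics/w2.png',i)
E
```

```text
t: 4.65
ee_pos: [0.4962, 0.1487, 0.1199]
orientation: [-0.0, 0.993, 0.115, -0.002]
ft_force: [-0.1, 0.6, 0.1]
width: 0.564
gripper_force: 61.9
[0.49623831 0.14865316 0.11990889] 0.5643687671638684
```

View pics/w2.png

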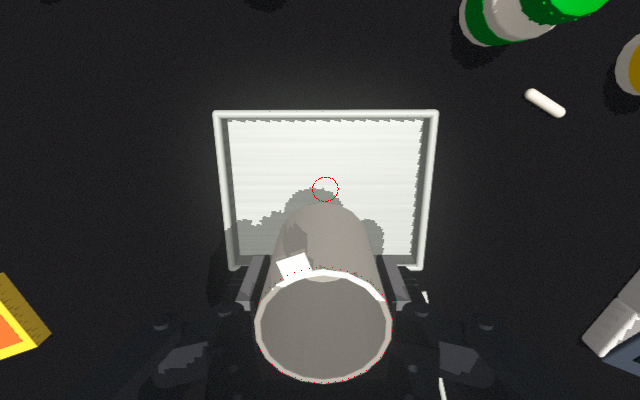

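The held beaker's rim lies on the predicted ring, so it is centred on the TCP, and the tray middle is at (325,189).

```bash
python3 - <<'E'
from h import *
c=pickle.load(open('w2.pkl','rb'))
T=np.array([unproj(c,p,.020)[:2] for p in((214,112),(437,112),(422,268),(232,268))]);print(T.round(4),T.mean(0))
E
python3 -m creep '[[[2.2,1.5,20],[0,0,0],40],[[0,0,30],[0,0,0],40],[[0,0,25],[0,0,0],40],[[0,0,7],[0,0,0],40],[[0,0,2],[0,0,0],40],[[0,0,0],[0,0,0],40]]'
```

```text
[[0.5401 0.2354]
 [0.575  0.0872]
 [0.4572 0.0583]
 [0.4225 0.2059]] [0.4987095  0.14669057]
t: 5.45
ee_pos: [0.5013, 0.1475, 0.0385]
orientation: [0.0, 0.993, 0.115, 0.001]
ft_force: [-0.1, -0.6, -0.2]
width: 0.565
gripper_force: 61.9
```

```bash
python3 -m creep '[[[-2.6,-0.3,2],[0,0,0],40],[[0,0,2],[0,0,0],40],[[0,0,1],[0,0,0],40],[[0,0,0],[0,0,0],40],[[0,0,0],[0,0,0],40]]'; python3 -m creep '[[[0,0,0.7],[0,0,0],40],[[0,0,0.6],[0,0,0],40],[[0,0,0],[0,0,0],40],[[0,0,0],[0,0,0],40]]'
```

```text
t: 6.08
ee_pos: [0.4977, 0.1472, 0.0323]
orientation: [-0.0, 0.993, 0.115, 0.0]
ft_force: [-1.5, 0.3, -0.6]
width: 0.563
gripper_force: 62.0
t: 6.58
ee_pos: [0.4978, 0.1473, 0.0322]
orientation: [0.0, 0.993, 0.115, -0.0]
ft_force: [-4.3, -0.4, 9.9]
width: 0.565
gripper_force: 62.9
```

```bash
python3 -m creep '[[[0,0,-1],[0,0,0],50],[[0,0,0],[0,0,0],60],[[0,0,0],[0,0,0],85],[[0,0,0],[0,0,0],85],[[0,0,0],[0,0,0],85],[[0,0,-30],[0,0,0],85],[[0,0,-50],[0,0,0.12],85],[[0,0,-60],[0,0,0.11],85],[[0,0,-10],[0,0,0],85],[[0,0,0],[0,0,0],85]]'
python3 - <<'E'
from h import *
from workcell import arm
s=arm.observe();print(s['ee_pos'],s['orientation'])
c=arm.camera('top');pickle.dump(c,open('t2.pkl','wb'));w=arm.camera('wrist');pickle.dump(w,open('w3.pkl','wb'))
i=w['img'].copy()
for q in proj(w,np.r_[ring(.4985,.1472,.073,.025),ring(.4985,.1472,.003,.025)]): i[int(q[1]+.5)%400,int(q[0]+.5)%640]=(0,0,255)
cv2.imwrite('pics/w3.png',i)
E
```

```text
t: 7.82
ee_pos: [0.498, 0.1473, 0.1824]
orientation: [-0.0, 1.0, 0.0, 0.001]
ft_force: [0.3, 1.2, -0.7]
width: 0.997
gripper_force: 0.0
[0.49797629 0.14725527 0.18239868] [-4.35978906e-05  9.99999750e-01  1.83493060e-04  6.81897488e-04]
```

View pics/w3.png

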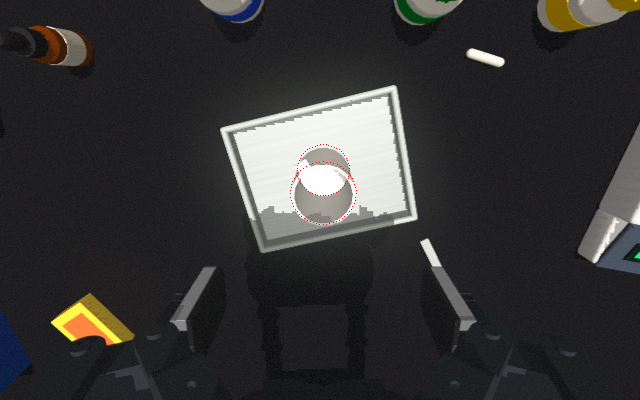

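The beaker stands upright in the middle of the tray, rim at (323,193) and on the predicted rings. Yellow bottle next.

```bash
python3 -m creep '[[[14,20,0],[0,0,0],85],[[29,40,0],[0,0,0],85],[[29,40,0],[0,0,0],85],[[29,40,0],[0,0,0],85],[[29,40,0],[0,0,0],85],[[14,19.6,0],[0,0,0],85],[[0,0,20],[0,0,0],85],[[0,0,0],[0,0,0],85]]'
python3 - <<'E'
from h import *
from workcell import arm
c=arm.camera('wrist');cv2.imwrite('pics/w4.png',c['img']);print(arm.observe()['ee_pos'])
m=mask(c['img'],'yellow');print(cv2.connectedComponentsWithStats(m)[2:])
try: print(fitcap(c,'yellow',proj(c,[.642,-.052,.08])[0]),proj(c,[.642,-.052,.08]))
except Exception as e: print(e)
E
```

```text
t: 8.93
ee_pos: [0.6384, -0.0507, 0.1571]
orientation: [-0.001, 1.0, 0.0, -0.004]
ft_force: [-0.0, -0.3, -0.7]
width: 0.996
gripper_force: 0.0
[ 0.63927531 -0.050708    0.15880498]
(array([[     0,      0,    640,    400, 253027],
       [   296,    154,     58,     33,    422],
       [   297,    177,     57,     63,   2505],
       [   296,    183,      1,      1,      1],
       [   357,    205,      1,      1,      1],
       [   294,    207,      1,      1,      1],
       [   358,    209,      1,      1,      1],
       [   353,    210,      2,      2,      2],
       [   296,    214,      1,      1,      1],
       [   354,    214,      1,      2,      2],
       [   356,    214,      1,      2,      2],
       [   295,    216,      1,      1,      1],
       [   358,    217,      1,      1,      1],
       [   355,    219,      2,      2,      2],
       [   300,    223,      1,      1,      1],
       [   299,    226,      1,      1,      1],
       [   303,    229,      1,      1,      1],
       [   347,    229,      1,      2,      2],
       [   304,    232,      1,     
[... 1252 characters left out ...]
  ],
       [303.        , 229.        ],
       [347.        , 229.5       ],
       [304.        , 232.        ],
       [306.5       , 232.5       ],
       [338.5       , 233.        ],
       [342.22222222, 234.        ],
       [312.        , 235.        ],
       [346.        , 235.        ],
       [307.        , 237.        ],
       [332.5       , 236.        ],
       [337.        , 237.5       ],
       [317.        , 238.        ],
       [324.        , 239.        ],
       [327.        , 239.        ],
       [346.        , 238.        ],
       [339.        , 240.        ]]))
(array([ 0.63990917, -0.05155671]), np.int32(2505), 2453.3905819116626) [[325.04632598 204.16781694]]
```

```bash
python3 -m creep '[[[1,1,20],[0,0,0],85],[[0,0,35],[0,0,0],85],[[0,0,30],[0,0,0],85],[[0,0,12],[0,0,0],85],[[0,0,4],[0,0,0],85],[[0,0,0],[0,0,0],30],[[0,0,0],[0,0,0],25],[[0,0,0],[0,0,0],25],[[0,0,0],[0,0,0],25],[[0,0,0],[0,0,0],25],[[0,0,0],[0,0,0],25],[[0,0,0],[0,0,0],25]]'
```

```text
t: 10.48
ee_pos: [0.6435, -0.0534, 0.0622]
orientation: [0.0, 1.0, -0.0, 0.001]
ft_force: [-0.5, 2.2, 6.0]
width: 0.381
gripper_force: 59.2
```

```bash
python3 -m creep '[[[0,0,-20],[0,0,0],25],[[0,0,-40],[0,0,0],25],[[0,0,-20],[0,0,0],25],[[-13,16,0],[0,0,0],25],[[-28,28,0],[0,0,0],25],[[-28,28,0],[0,0,0],25],[[-28,28,0],[0,0,0],25],[[-28,28,0],[0,0,0],25],[[-15,15,0],[0,0,0],25],[[-3.3,3.5,0],[0,0,0],25],[[0,0,0],[0,0,0],25],[[0,0,0],[0,0,0],25]]'
cat > chk.py <<'E'
import sys
from h import *
from workcell import arm
col,tx,ty,dz=sys.argv[1],*map(float,sys.argv[2:5])
s=arm.observe();p=s['ee_pos'];c=arm.camera('wrist')
x,a,b=fitcap(c,col,proj(c,[p[0],p[1],p[2]+.02])[0],p[2]-dz)
print(p.round(4),s['width'],'cap',x.round(4),a,round(b),'left world mm',((np.array([tx,ty])-x)*1e3).round(1),'tcp-only',((np.array([tx,ty])-p[:2])*1e3).round(1))
E
python3 chk.py yellow .5002 -.1999 .0622
```

```text
t: 11.98
ee_pos: [0.4995, -0.1992, 0.1406]
orientation: [-0.0, 1.0, 0.0, -0.0]
ft_force: [-0.5, 0.2, -0.4]
width: 0.376
gripper_force: 59.6
[ 0.4995 -0.1992  0.1406] 0.3764339389154611 cap [ 0.4967 -0.1992] 6616 6921 left world mm [ 3.5 -0.7] tcp-only [ 0.7 -0.7]
```

Run:
```python
from h import *
from workcell import arm
p=arm.observe()['ee_pos'];c=arm.camera('wrist');i=c['img'].copy();z=p[2]-.0622
for x,col in((p[0],(0,0,255)),(p[0]-.0028,(255,0,0))):
    for q in proj(c,np.r_[ring(x,p[1],z+.09,.017),ring(x,p[1],z+.066,.017),ring(x,p[1],z+.050,.022)]): i[int(q[1]+.5)%400,int(q[0]+.5)%640]=col
for q in proj(c,ring(.5002,-.1999,.054,.056)): i[int(q[1]+.5)%400,int(q[0]+.5)%640]=(0,200,0)
cv2.imwrite('pics/w5.png',cv2.resize(i[90:390,180:460],None,fx=2,fy=2,interpolation=cv2.INTER_NEAREST))
```

```text
(no output)
```

View pics/w5.png

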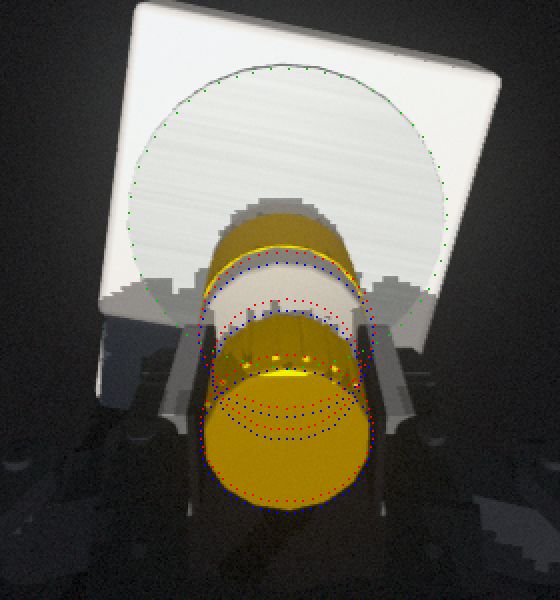

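The cap is held about 2.8 mm behind the TCP along x: the blue ring fits the disc at (287,440) in the crop. The plate ring fits, so I correct by that much and lower.

```bash
python3 -m creep '[[[4,0.5,8],[0,0,0],25],[[0,0,8],[0,0,0],25],[[0,0,4],[0,0,0],25],[[0,0,2],[0,0,0],25],[[0,0,1],[0,0,0],25],[[0,0,0],[0,0,0],25],[[0,0,0],[0,0,0],25]]'; python3 -m creep '[[[0,0,0.7],[0,0,0],25],[[0,0,0.7],[0,0,0],25],[[0,0,0],[0,0,0],25],[[0,0,0],[0,0,0],25]]'
```

```text
t: 12.95
ee_pos: [0.5034, -0.2005, 0.1183]
orientation: [0.0, 1.0, -0.0, 0.0]
ft_force: [-0.2, -0.4, -0.5]
width: 0.379
gripper_force: 59.6
t: 13.45
ee_pos: [0.5033, -0.2004, 0.1166]
orientation: [0.0, 1.0, -0.0, 0.0]
ft_force: [0.6, -0.4, -1.0]
width: 0.38
gripper_force: 59.6
```

```bash
python3 -m creep '[[[0,0,0.6],[0,0,0],25],[[0,0,0.4],[0,0,0],25],[[0,0,0],[0,0,0],25],[[0,0,0],[0,0,0],25]]'
```

```text
t: 13.95
ee_pos: [0.5036, -0.2005, 0.1162]
orientation: [0.0, 1.0, -0.0, 0.0]
ft_force: [-1.9, 1.0, 5.9]
width: 0.375
gripper_force: 59.8
```

```bash
python3 -m creep '[[[0,0,-0.5],[0,0,0],45],[[0,0,0],[0,0,0],60],[[0,0,0],[0,0,0],85],[[0,0,0],[0,0,0],85],[[0,0,0],[0,0,0],85],[[0,0,-30],[0,0,0],85],[[0,0,-50],[0,0,0],85],[[10,3,0],[0,0,0],85],[[40,10,0],[0,0,0],85],[[40,10,0],[0,0,0],85],[[40,10,0],[0,0,0],85],[[10,0,0],[0,0,0],85]]'
python3 -m creep '[[[0,0,20],[0,0,0],85],[[0,0,20],[0,0,0],85],[[0,0,0],[0,0,0],85],[[0,0,0],[0,0,0],85]]'
python3 - <<'E'
from h import *
from workcell import arm
print(arm.observe()['ee_pos']);c=arm.camera('wrist')
print('red',fitcap(c,'red',proj(c,[.6435,-.2335,.08])[0]))
t=arm.camera('top');s=arm.camera('scene')
pickle.dump((t,s,c),open('c3.pkl','wb'))
g=np.array([.5005,-.2,.134])
for k in(t,s):
    try: print('yellow',fitcap(k,'yellow',proj(k,g)[0],.054))
    except Exception as e: print(e)
E
```

```text
t: 15.45
ee_pos: [0.6443, -0.2336, 0.194]
orientation: [-0.0, 1.0, 0.0, -0.001]
ft_force: [-0.5, -0.4, 0.5]
width: 0.996
gripper_force: 0.0
t: 15.95
ee_pos: [0.6429, -0.2334, 0.1562]
orientation: [-0.0, 1.0, -0.0, -0.0]
ft_force: [0.7, 0.4, -0.3]
width: 0.996
gripper_force: 0.0
[ 0.64286952 -0.23335585  0.15623526]
red (array([ 0.64319097, -0.23183906]), np.int32(2529), 2459.1432029996067)
yellow (array([ 0.49955547, -0.1672809 ]), np.int32(76), 441.51580804469995)
yellow (array([ 0.50144847, -0.19975258]), np.int32(301), 313.2631524677272)
```

```bash
python3 -m creep '[[[0.4,-1,20],[0,0,0],85],[[0,0,35],[0,0,0],85],[[0,0,25],[0,0,0],85],[[0,0,11],[0,0,0],85],[[0,0,4],[0,0,0],85],[[0,0,0],[0,0,0],30],[[0,0,0],[0,0,0],25],[[0,0,0],[0,0,0],25],[[0,0,0],[0,0,0],25],[[0,0,0],[0,0,0],25],[[0,0,0],[0,0,0],25],[[0,0,0],[0,0,0],25]]'
python3 - <<'E'
import numpy as np
w=-.1858;c,s=np.cos(w),np.sin(w)
for y in(.112,-.112): print(.5005-s*y,-.2+c*y)
E
```

```text
t: 17.6
ee_pos: [0.6444, -0.2326, 0.0623]
orientation: [0.0, 1.0, -0.0, 0.001]
ft_force: [-0.8, 1.0, 4.6]
width: 0.377
gripper_force: 59.5
0.5211900762411594 -0.0899276567654935
0.4798099237588405 -0.3100723432345065
```

```bash
python3 -m creep '[[[0,0,-20],[0,0,0],25],[[0,0,-40],[0,0,0],25],[[0,0,-20],[0,0,0],25],[[-10,-14,0],[0,0,0],25],[[-25,-29,0],[0,0,0],25],[[-25,-29,0],[0,0,0],25],[[-25,-29,0],[0,0,0],25],[[-25,-29,0],[0,0,0],25],[[-11,-11,0],[0,0,0],25],[[-2,-1.5,0],[0,0,0],25],[[0,0,0],[0,0,0],25],[[0,0,0],[0,0,0],25]]'
python3 chk.py red .5212 -.0899 .0623
```

```text
t: 19.1
ee_pos: [0.5214, -0.0908, 0.1413]
orientation: [0.0, 1.0, -0.001, 0.0]
ft_force: [-0.3, -0.1, -0.7]
width: 0.382
gripper_force: 59.6
[ 0.5214 -0.0908  0.1413] 0.38173890037171665 cap [ 0.5213 -0.0908] 6630 6955 left world mm [-0.1  0.9] tcp-only [-0.2  0.9]
```

```bash
python3 -m creep '[[[0,-0.9,15],[0,0,0],25],[[0,0,30],[0,0,0],25],[[0,0,20],[0,0,0],25],[[0,0,8],[0,0,0],25],[[0,0,3],[0,0,0],25],[[0,0,1],[0,0,0],25],[[0,0,0.5],[0,0,0],25],[[0,0,0],[0,0,0],25],[[0,0,0],[0,0,0],25]]'
```

```text
t: 20.27
ee_pos: [0.5209, -0.0891, 0.0639]
orientation: [0.0, 1.0, -0.0, 0.0]
ft_force: [-0.9, 0.4, -1.7]
width: 0.384
gripper_force: 59.6
```

```bash
python3 -m creep '[[[0,0.5,0.8],[0,0,0],25],[[0,0,0.7],[0,0,0],25],[[0,0,0.5],[0,0,0],25],[[0,0,0],[0,0,0],25],[[0,0,0],[0,0,0],25]]'
```

```text
t: 20.9
ee_pos: [0.5211, -0.0896, 0.0623]
orientation: [0.0, 1.0, -0.0, 0.0]
ft_force: [-1.4, 0.2, 5.5]
width: 0.374
gripper_force: 60.0
```

```bash
python3 -m creep '[[[0,0,-0.5],[0,0,0],45],[[0,0,0],[0,0,0],60],[[0,0,0],[0,0,0],60],[[0,0,0],[0,0,0],60],[[0,0,-30],[0,0,0],70],[[0,0,-50],[0,0,0],85],[[0,0,-30],[0,0,0],85],[[8,-20,0],[0,0,0],85],[[18,-44,0],[0,0,0],85],[[18,-44,0],[0,0,0],85],[[18,-44,0],[0,0,0],85],[[18,-44,0],[0,0,0],85]]'
python3 -m creep '[[[18,-44,0],[0,0,0],85],[[18,-44,0],[0,0,0],85],[[8,-18,0],[0,0,0],85],[[2,-4,0],[0,0,0],85],[[0,0,15],[0,0,0],85],[[0,0,0],[0,0,0],85],[[0,0,0],[0,0,0],85]]'
python3 - <<'E'
from h import *
from workcell import arm
print(arm.observe()['ee_pos']);c=arm.camera('wrist')
print('blue',fitcap(c,'blue',proj(c,[.6475,.2165,.08])[0]))
t=arm.camera('top');s=arm.camera('scene')
for k in(t,s):
  for n,g,z in(('yellow',(.5005,-.2,.134),.054),('red',(.5212,-.09,.08),0),('green',(.647,.067,.08),0)):
    try: print(n,fitcap(k,n,proj(k,g)[0],z))
    except Exception as e: print(e)
E
```

```text
t: 22.4
ee_pos: [0.6012, 0.108, 0.172]
orientation: [0.0, 1.0, -0.0, 0.0]
ft_force: [0.3, 0.3, 0.8]
width: 0.998
gripper_force: 0.0
t: 23.28
ee_pos: [0.6465, 0.2156, 0.1567]
orientation: [0.0, 1.0, -0.001, -0.0]
ft_force: [0.1, -0.2, 0.2]
width: 0.995
gripper_force: 0.0
[0.64645947 0.21561587 0.15672199]
blue (array([0.64924827, 0.21710036]), np.int32(812), 2456.3888559828047)
yellow (array([ 0.50131381, -0.19819592]), np.int32(398), 453.3394633899443)
red (array([ 0.52166651, -0.08962892]), np.int32(361), 356.980808964232)
green (array([0.647706  , 0.06858913]), np.int32(353), 371.1768753156066)
yellow (array([ 0.50147394, -0.19981544]), np.int32(300), 313.2518445953028)
red (array([ 0.52075608, -0.08986552]), np.int32(320), 352.24137307028286)
green (array([0.64553991, 0.06584665]), np.int32(559), 606.4723107947502)
```

```bash
python3 -m creep '[[[0,-1.2,20],[0,0,0],85],[[0,0,35],[0,0,0],85],[[0,0,25],[0,0,0],85],[[0,0,11],[0,0,0],85],[[0,0,4],[0,0,0],85],[[0,0,0],[0,0,0],30],[[0,0,0],[0,0,0],25],[[0,0,0],[0,0,0],25],[[0,0,0],[0,0,0],25],[[0,0,0],[0,0,0],25],[[0,0,0],[0,0,0],25],[[0,0,0],[0,0,0],25]]'
```

```text
t: 24.92
ee_pos: [0.6477, 0.2177, 0.0634]
orientation: [-0.0, 1.0, -0.0, 0.001]
ft_force: [0.3, -0.9, 5.6]
width: 0.38
gripper_force: 59.7
```

```bash
python3 -m creep '[[[0,0,-25],[0,0,0],25],[[0,0,-50],[0,0,0],25],[[0,0,-55],[0,0,0],25],[[0,0,-45],[0,0,0],25],[[0,0,-5],[0,0,0],25],[[-7,22,0],[0,0,0],25],[[-15,47,0],[0,0,0],25],[[-15,47,0],[0,0,0],25],[[-15,47,0],[0,0,0],25],[[-15,47,0],[0,0,0],25],[[-15,47,0],[0,0,0],25],[[-15,47,0],[0,0,0],25]]'
python3 -m creep '[[[-15,47,0],[0,0,0],25],[[-15,47,0],[0,0,0],25],[[-15,47,0],[0,0,0],25],[[-15,47,0],[0,0,0],25],[[-8,30,0],[0,0,0],25],[[-3,6,0],[0,0,0],25],[[0,0,0],[0,0,0],25],[[0,0,0],[0,0,0],25]]'
sed -i "s/'blue':(108,128)/'blue':(100,135)/;s/130,60),(b/130,25),(b/" h.py
python3 chk.py blue .4798 -.3101 .0634
```

```text
t: 26.42
ee_pos: [0.548, -0.0872, 0.2397]
orientation: [-0.001, 1.0, -0.0, -0.002]
ft_force: [0.0, 0.4, -0.9]
width: 0.379
gripper_force: 59.7
t: 27.42
ee_pos: [0.4789, -0.3089, 0.2415]
orientation: [-0.001, 1.0, 0.001, -0.0]
ft_force: [0.4, 0.4, -0.3]
width: 0.379
gripper_force: 59.7
[ 0.4789 -0.3089  0.2415] 0.37918145079386933 cap [ 0.4788 -0.3089] 6545 6842 left world mm [ 1.  -1.2] tcp-only [ 0.9 -1.2]
```

```bash
python3 -m creep '[[[1,1.2,20],[0,0,0],25],[[0,0,45],[0,0,0],25],[[0,0,45],[0,0,0],25],[[0,0,40],[0,0,0],25],[[0,0,18],[0,0,0],25],[[0,0,6],[0,0,0],25],[[0,0,2],[0,0,0],25],[[0,0,0.5],[0,0,0],25],[[0,0,0],[0,0,0],25],[[0,0,0],[0,0,0],25]]'
```

```text
t: 28.72
ee_pos: [0.4799, -0.3118, 0.0662]
orientation: [0.0, 1.0, -0.0, 0.0]
ft_force: [0.3, 0.5, 0.1]
width: 0.376
gripper_force: 59.7
```

```bash
python3 -m creep '[[[0,-1.6,0.7],[0,0,0],25],[[0,0,0.7],[0,0,0],25],[[0,0,0.7],[0,0,0],25],[[0,0,0.6],[0,0,0],25],[[0,0,0.5],[0,0,0],25],[[0,0,0.3],[0,0,0],25],[[0,0,0],[0,0,0],25],[[0,0,0],[0,0,0],25]]'
```

```text
t: 29.72
ee_pos: [0.48, -0.31, 0.0634]
orientation: [0.0, 1.0, -0.0, 0.0]
ft_force: [-2.0, 2.2, 8.3]
width: 0.381
gripper_force: 60.7
```

Contact at the expected height. Release, rise and move back out of the way.

```bash
python3 -m creep '[[[0,0,-0.7],[0,0,0],45],[[0,0,0],[0,0,0],60],[[0,0,0],[0,0,0],60],[[0,0,0],[0,0,0],60],[[0,0,-30],[0,0,0],70],[[0,0,-50],[0,0,0],85],[[0,0,-50],[0,0,0],85],[[-20,20,0],[0,0,0],85],[[-40,40,0],[0,0,0],85],[[-40,40,0],[0,0,0],85],[[-20,20,0],[0,0,0],85],[[0,0,0],[0,0,0],85]]'
python3 - <<'E'
from h import *
from workcell import arm
print(arm.observe()['ee_pos'])
t=arm.camera('top');s=arm.camera('scene')
for k in(t,s):
  for n,g,z in(('yellow',(.5005,-.2,.134),.054),('red',(.5212,-.09,.08),0),('blue',(.4798,-.31,.08),0),('green',(.647,.067,.08),0)):
    try: print(n,fitcap(k,n,proj(k,g)[0],z))
    except Exception as e: print(e)
cv2.imwrite('pics/end.png',np.vstack([cv2.resize(t['img'][60:310,120:640],(624,300)),cv2.resize(s['img'][60:360,100:],(540,300))[:, :540].copy() if 0 else cv2.resize(s['img'][60:320,100:],(624,300))]))
E
```

```text
t: 31.22
ee_pos: [0.3583, -0.4311, 0.1927]
orientation: [0.0, 1.0, -0.002, -0.0]
ft_force: [1.6, -0.4, -0.3]
width: 0.997
gripper_force: 0.0
[ 0.35829218 -0.43110177  0.19274685]
yellow (array([ 0.5012421 , -0.19813474]), np.int32(399), 453.32278771093115)
red (array([ 0.52174342, -0.0897527 ]), np.int32(364), 357.01906428602524)
blue (array([ 0.48067167, -0.31300734]), np.int32(439), 430.3101649621967)
green (array([0.64819589, 0.06862567]), np.int32(367), 371.2860622338485)
yellow (array([ 0.50115887, -0.2000209 ]), np.int32(303), 312.97685668891063)
red (array([ 0.52075608, -0.08986552]), np.int32(320), 352.24137307028286)
blue (array([ 0.47982567, -0.31386129]), np.int32(224), 244.74723274767166)
green (array([0.64558428, 0.06586981]), np.int32(558), 606.5675933437888)
```

View pics/end.png

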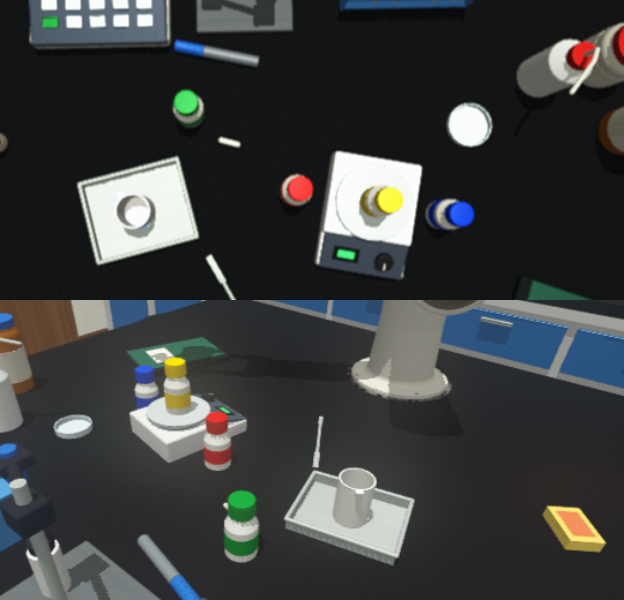

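The end picture shows all items upright: the beaker in the tray at (135,210), yellow on the plate, red to the left and blue to the right. Blue may be about 3 mm too far out, so I check it with the wrist camera.

```bash
python3 -m creep '[[[20,-25,0],[0,0,0],85],[[40,-50,0],[0,0,0],85],[[30,-35,0],[0,0,0],85],[[5,-11,0],[0,0,0],85],[[0,0,0],[0,0,0],85],[[0,0,0],[0,0,0],85],[[0,0,0],[0,0,0],85]]'
python3 - <<'E'
from h import *
from workcell import arm
print(arm.observe()['ee_pos']);c=arm.camera('wrist')
print('blue',fitcap(c,'blue',proj(c,[.48,-.311,.08])[0]))
i=c['img'].copy()
for q in proj(c,np.r_[ring(.4798,-.3101,.09,.017),ring(.4798,-.3101,.0,.022),ring(.5002,-.1999,.054,.056)]):
    u,v=int(q[0]+.5),int(q[1]+.5)
    if 0<=u<640 and 0<=v<400: i[v,u]=(0,0,255)
cv2.imwrite('pics/w9.png',i)
E
```

```text
t: 32.2
ee_pos: [0.4531, -0.311, 0.1928]
orientation: [0.0, 1.0, -0.001, -0.0]
ft_force: [-0.3, -0.3, 0.2]
width: 0.991
gripper_force: 0.0
[ 0.45314139 -0.3109671   0.19280489]
blue (array([ 0.4794922 , -0.31075419]), np.int32(1831), 1878.1983689542394)
```

View pics/w9.png

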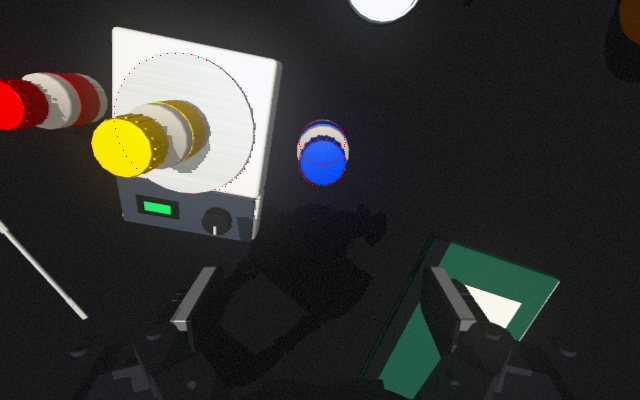

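The wrist view puts blue at (0.4795, -0.3108), within 1 mm of its target: the cap at (323,162) and the plate both sit on the predicted rings. Everything is in place, so I hand the job in.

```bash
python3 -c "
from workcell import arm
print(arm.close_job())"
```

```text
the job is handed in; nothing more can be done
None
```

The bench is set up and the job was handed in at about 32 s. The beaker is in the middle of the tray, yellow is on the middle of the stirrer plate, and red (left) and blue (right) stand about 25 mm clear of the stirrer. All are upright and green is untouched.

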